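# Mark two pieces as sold at the craft stall

## Task

The dark clay jug and the white bowl have been sold: with your fingertips, gently press the red sold marker on each of their two boards all the way down, in either order, so that both stay down, and draw back. Leave the marker and board of the terracotta cup alone, and do not touch or shift the jug, bowl or cup, nor move anything else on the table.

Things in the scene. Friction and masses are not known exactly. Their poses are not given: they have to be found in the camera images.
- pin_jug_top (a point): centre of the flat top of the red round cap (28 mm across, 10 mm thick) of the sold marker on the jug's board; it moves with the cap. Cap top 56 mm above the table when fully up, 44 mm when fully down; below it a fixed black collar 44 mm across, its top 40 mm above the table.
- board_jug: display board that carries the jug: light wood, 100 x 180 mm, 18 mm thick, fixed to the table. Origin: middle of its underside; y along its length. The marker is 60 mm from its middle towards -y, the jug stands 40 mm towards +y. All three boards and markers look alike.
- pin_jug (a joint): how far the sold marker on the jug board is pushed in, m: 0 fully up, 0.012 fully down (hard stop). It moves straight down against about 4 N of friction, has no spring and stays where it is left; it starts 0 to 0.002 in.
- jug_mid (a point): point on the axis, half-way up, of the loose dark brown-black clay jug, 76 mm across (its ear-shaped handle reaches 52 mm from the axis), 90 mm tall, standing on its board 100 mm from the marker; not to be moved
- pin_bowl_top (a point): centre of the flat top of the red round cap (28 mm across, 10 mm thick) of the sold marker on the bowl's board; it moves with the cap. Cap top 56 mm above the table when fully up, 44 mm when fully down; below it a fixed black collar 44 mm across, its top 40 mm above the table.
- board_bowl: display board that carries the bowl: light wood, 100 x 180 mm, 18 mm thick, fixed to the table. Origin: middle of its underside; y along its length. The marker is 60 mm from its middle towards -y, the bowl stands 40 mm towards +y. All three boards and markers look alike.
- pin_bowl (a joint): how far the sold marker on the bowl board is pushed in, m: 0 fully up, 0.012 fully down (hard stop). It moves straight down against about 4 N of friction, has no spring and stays where it is left; it starts 0 to 0.002 in.
- bowl_mid (a point): point on the axis, half-way up, of the loose white ceramic bowl, 84 mm across the rim, 45 mm tall, standing on its board 100 mm from the marker; not to be moved
- pin_cup_top (a point): centre of the flat top of the red round cap (28 mm across, 10 mm thick) of the sold marker on the cup's board; it moves with the cap. Cap top 56 mm above the table when fully up, 44 mm when fully down; below it a fixed black collar 44 mm across, its top 40 mm above the table.
- board_cup: display board that carries the cup: light wood, 100 x 180 mm, 18 mm thick, fixed to the table. Origin: middle of its underside; y along its length. The marker is 60 mm from its middle towards -y, the cup stands 40 mm towards +y. All three boards and markers look alike.
- pin_cup (a joint): how far the sold marker on the cup board is pushed in, m: 0 fully up, 0.012 fully down (hard stop). It moves straight down against about 4 N of friction, has no spring and stays where it is left; it starts 0 to 0.002 in.
- cup_mid (a point): point on the axis, half-way up, of the loose terracotta cup without handle, 68 mm across, 75 mm tall, standing on its board 100 mm from the marker; not to be moved
- gourd_purple_mid (a point): small purple painted gourd, 58 mm across, 60 mm tall with its stem, loose; this point is 23 mm above the table; a bystander, not to be moved
- gourd_blue_mid (a point): small blue painted gourd, 58 mm across, 60 mm tall with its stem, loose; this point is 23 mm above the table; a bystander, not to be moved
- tin_mid (a point): plain copper bowl standing on the table, 110 mm across, 45 mm tall, loose; its middle; a bystander, not to be moved
- bottle_mid (a point): green glass bottle, 72 mm across, 290 mm tall, loose; its middle, half-way up; a bystander, not to be moved
- whistle_mid (a point): green and yellow striped block whistle, 45 x 120 x 30 mm, lying loose; its middle; a bystander, not to be moved
Not all that is in view belongs to the job. Of the things that look like the part that bears cup_mid, the larger one is meant.

How it is judged:
At the end, for the whole second after the job is handed in: The markers on the jug's and the bowl's boards are pushed in more than 10 of their 12 mm, the cup's marker is less than 4 mm in; jug, bowl and cup stand upright (within 0.15 rad) within 15 mm of where they began, and the five bystanders within 20 mm of where they began (value of joint each of pin_jug, pin_bowl above 0.01 m and value of joint pin_cup below 0.004 m and distance of each of jug_mid, bowl_mid, cup_mid from where it was at the start of the episode below 0.015 m and angle between each of jug_mid, bowl_mid, cup_mid's own z axis and vertical below 0.15 rad and distance of each of gourd_purple_mid, gourd_blue_mid, tin_mid, bottle_mid, whistle_mid from where it was at the start of the episode below 0.02 m); the robot touches nothing.
It fails at once if the cup's marker is pushed in, or its board is touched with more than 1 N (value of joint pin_cup above 0.004 m or contact force between any of the fingers, the arm and board_cup above 1 N).
It fails at once if the jug, bowl or cup is touched with more than 1 N, shifted more than 15 mm or lifted (contact force between any of the fingers, the arm and jug above 1 N or contact force between any of the fingers, the arm and bowl above 1 N or contact force between any of the fingers, the arm and cup above 1 N or distance of any of jug_mid, bowl_mid, cup_mid from where it was at the start of the episode above 0.015 m).
It fails at once if a marker or its board is pressed harder than 35 N (contact force between the fingers and board_jug above 35 N or contact force between the fingers and board_bowl above 35 N).
It fails at once if a marker or its board is pressed with the arm instead of the fingers (contact force between the arm and board_jug above 2 N or contact force between the arm and board_bowl above 2 N).
It fails at once if a bystander is moved more than 20 mm (distance of any of gourd_purple_mid, gourd_blue_mid, tin_mid, bottle_mid, whistle_mid from where it was at the start of the episode above 0.02 m).
It also fails if it takes over 48 s, if anything falls off the work surface, if the arm or the gripper's body presses on something with over 40 N, if the wrist force passes 120 N, or if a joint passes its speed limit or range.

## Robot

A 7-joint arm with a two-finger parallel gripper is mounted at the origin on the work surface. World frame = base frame: x ahead of the robot, y to its left, z up, the work surface at z = 0. Lengths are in m, angles in rad, forces in N, time in s.
With the tool pointing down it reaches from about 0.425 to 0.925 m from the base axis. Payload 6.8 kg.
Tool frame: the origin (TCP) lies on the centre line of the jaws, within the pads' length; the fingertips stand 11 mm ahead of it and the grasp point (between the pads) lies 8 mm behind it; z points along the fingers, y is the direction in which the jaws open and shut (so a half turn about z gives the same grasp; the last joint's range is limited). The gripper opens to 85 mm and grips with 20 to 120 N. Pads are 22 mm wide; open, the fingers measure 114 mm over their backs; the gripper's body (76 mm by 85 mm) begins 54 mm behind the grasp point. The pads swing forward as they close: fully open they stand 13 mm farther back than shut.
Start: joints at [1.198, 0.477, 0.022, 1.555, -0.011, 1.109, -0.083], TCP at [0.177, -0.651, 0.242] pointing down, gripper open.
Joint ranges: [-2.96, 2.96], [-0.34, 2.1], [-1.41, 1.46], [0.24, 2.44], [-1.37, 4.51], [0.17, 1.92], [-2.96, 2.96]. Speed limits (rad/s): [2.39, 2.39, 3.14, 3.14, 3.14, 3.14, 3.14].

## Interface

Orientations are given as a rotation vector (axis times angle).
In Python, from bench import r gives the robot as it stands.
- The arm moves only by the tool send_rows, never from a script. Its argument "deltas" is a list of rows, each a list of 7 numbers: the opening, from 0 (shut) to 1 (fully open), then the shift along the tool's x, y, z as a fraction of full scale, then the turn, a rotation vector about the tool's x, y, z as a fraction of full scale. In form: [[hand, x, y, z, ax, ay, az], ...]. A call has 1 to 20 rows; each row is the pose to reach, as a shift and turn from the pose commanded when the call began, along the tool's axes at that moment, turning the shorter way round; what a row does not reach only later rows make up. Full scale, the value 1, is 150 mm for a shift and 180 degrees for a turn. A row lasts 1/12 s, in which the tool goes at most 41.7 mm and 7.16 degrees, less where a joint would pass 70% of its speed; a pose out of reach is approached as far as the arm can. A call with a number of a shift or a turn outside -1 to 1 is refused whole. A call with a gripper value outside its range is refused whole. The fingers move at their own pace and stop on an object; "squeeze" is the grip in N (left out, the last holds). Time passes only in rows, so rows that repeat a pose let the fingers close. It gives the time, the measured TCP pose, the force and the opening at its end, in the units of the state.
- r.get_obs(): the state, without advancing time (a new reading comes with each control period).
- r.grab_frame(name): name is "side" or "top"; returns a dict with "pixels" (480x640x3 uint8, red, green, blue), "camera_matrix" (3x3 intrinsics, pixels), "rvec" (rotation vector, rad) and "tvec" (3), from world to camera coordinates, as OpenCV has them. Camera axes: x right, y down, z forward; pixel columns grow to the right and rows downward; lengths in m; the calibration is good to about 2 mm. A picture is of the moment at which its call begins. There is no depth.
- r.hand_in(): hands the job in, once; it reports no verdict.
The state is a dict: "clock": time; "joints": joint angles; "qvel": joint speeds; "tau": joint torques, N m; "tcp_pos": TCP position; "orientation": TCP orientation; "contact_force": force on the tool from outside, world axes, zero at the start; "moment": the same for the moment, N m; "grip_width": finger opening in m.
Only numpy, scipy, OpenCV 4.12 (cv2) and the standard library are available. Lean on these libraries where they do the work, as an engineer would, in place of code of your own. Each camera call takes 0.05 s, during which the arm holds its last target. There are 200 camera calls.

## Working session

There is one attempt and no reset: what is moved stays moved. The work goes in short steps, Python scripts to look and compute and a tool call to move; the robot and the scene stay as the last step left them, time stands still between calls to the robot, and variables do not carry over. Pictures are saved under pics/ and viewed, about 8 in all and at most 12, crops included, and the job is handed in when it is done.

Besides the shell and the picture viewer there is one more tool, called as name([rows], argument=value, ...), one row to a line, values as JSON. send_rows: Moves the arm, as the interface text tells. Shift numbers are shares of 150 mm and turn numbers shares of 180 degrees, none past 1 either way. Its arguments: {"type":"object","properties":{"deltas":{"type":"array","items":{"type":"array","items":{"type":"number"}}},"squeeze":{"type":"number"}},"required":["deltas"]}

```bash
mkdir -p pics
cat > h.py <<'E'
import numpy as np,cv2,pickle
from bench import r
def grab(n,f):
    g=r.grab_frame(n); pickle.dump(g,open(f'pics/{f}.pkl','wb')); cv2.imwrite(f'pics/{f}.png',g['pixels'][:,:,::-1].copy()); return g
def unproj(g,u,v,z):
    K=np.array(g['camera_matrix']);R=cv2.Rodrigues(np.array(g['rvec'],float))[0];t=np.array(g['tvec']).ravel()
    d=R.T@np.linalg.inv(K)@[u,v,1];c=-R.T@t
    return c+d*(z-c[2])/d[2]
def proj(g,P):
    return cv2.projectPoints(np.array(P,float).reshape(-1,1,3),np.array(g['rvec'],float),np.array(g['tvec'],float),np.array(g['camera_matrix']),None)[0].reshape(-1,2)
E
python3 - <<'E'
from h import *
grab('top','t0');grab('side','s0')
print(r.get_obs())
for n in 'ts':
    g=pickle.load(open(f'pics/{n}0.pkl','rb'));R=cv2.Rodrigues(np.array(g['rvec'],float))[0];print(-R.T@np.array(g['tvec']).ravel())
E
```

```text
{'clock': 0.1, 'joints': array([ 1.19792844,  0.47771581,  0.02238942,  1.55631354, -0.01150017,
        1.10932075, -0.08307997]), 'qvel': array([ 0.00081738, -0.00188929, -0.00065776, -0.00099565, -0.00010673,
       -0.0023427 , -0.00106929]), 'tau': array([ 3.94379589e-03, -5.97764003e+01,  1.61336381e+00, -2.81957996e+01,
        1.27676589e-02,  5.01129936e-03,  1.07250486e-05]), 'tcp_pos': array([ 0.17647029, -0.65100393,  0.24144142]), 'orientation': array([-3.11252781e+00, -4.14470981e-01,  5.52952953e-04]), 'contact_force': array([ 0.35990244, -0.00772043,  0.18303155]), 'moment': array([0.01578614, 0.02567684, 0.07155974]), 'grip_width': 0.0854562751229305}
[0.44296972 0.08077983 0.95777592]
[0.51544935 1.15175699 1.14574697]
```

View pics/t0.png

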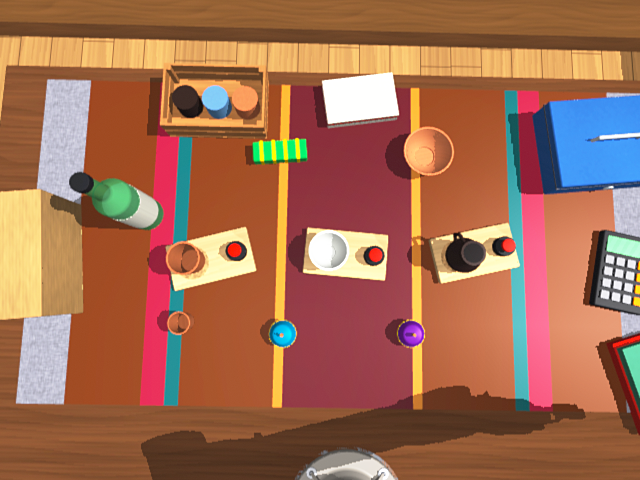

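View pics/s0.png

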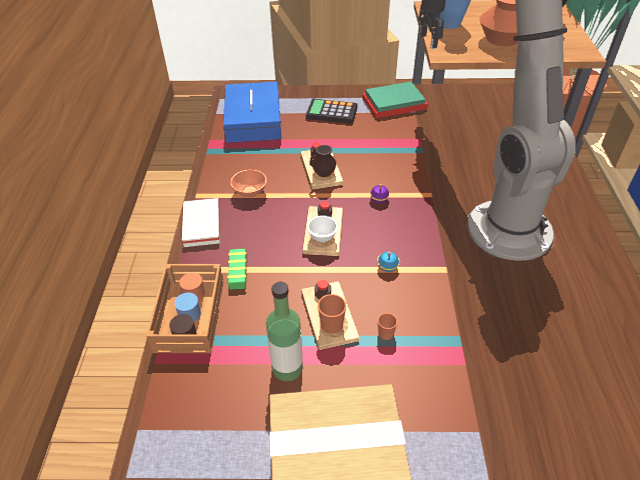

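Top view: three boards with red caps at (236,250) cup, (374,256) white bowl and (504,246) dark jug. In the side view the caps are near (323,289), (325,209) and (316,149). The small cup at (179,322) and the crate cups are distractors. I want the caps at (374,256) and (504,246), so next is a close crop plus a red fit.

Run:
```python
from h import *
g=pickle.load(open('pics/t0.pkl','rb'));s=pickle.load(open('pics/s0.pkl','rb'))
def red(g,u,v,w=20):
    p=g['pixels'].astype(int)[v-w:v+w,u-w:u+w]
    m=((p[...,0]>150)&(p[...,1]<60)&(p[...,2]<60)).astype(np.uint8)
    n,l,st,c=cv2.connectedComponentsWithStats(m)
    i=1+np.argmax(st[1:,4]); return c[i]+[u-w,v-w]+0.0,st[i]
for n,a,b in(('cup',(236,250),(323,289)),('bowl',(374,256),(325,209)),('jug',(504,246),(316,149))):
    c,st=red(g,*a); d,sd=red(s,*b,14)
    print(n,c,st[2:],unproj(g,*c,.056).round(4),'side',d,sd[2:],unproj(s,*d,.052).round(4))
# object mids by pixel
for n,(u,v),z in(('jugtop',(467,247),.108),('bowlrim',(328,250),.063),('cuprim',(184,256),.093),('gblue',(283,333),.03),('gpur',(411,333),.03),('whis',(280,151),.03),('tin',(428,151),.045)):
    print(n,unproj(g,u,v,z).round(3))
# bottle top: side
print('bottle',unproj(s,281,290,.29).round(3),unproj(g,81,183,.29).round(3))
im=g['pixels'][:,:,::-1]
A=cv2.resize(im[215:295,295:395],None,fx=4,fy=4,interpolation=2);B=cv2.resize(im[210:290,425:525],None,fx=4,fy=4,interpolation=2)
cv2.imwrite('pics/c0.png',np.hstack([A,B]))
```

```text
cup [234.12666667 249.65333333] [ 14  14 150] [0.5287 0.2427 0.056 ] side [322.23529412 288.23529412] [ 9  3 17] [0.5283 0.2565 0.052 ]
bowl [375.07142857 254.4       ] [ 13  14 140] [ 0.5244 -0.0518  0.056 ] side [324.1 207.8] [ 7  3 10] [ 0.5244 -0.0376  0.052 ]
jug [504.84375 244.34375] [ 8 13 32] [ 0.551  -0.3258  0.056 ] side [314. 147.] [1 1 1] [ 0.5574 -0.3258  0.052 ]
jugtop [ 0.538 -0.227  0.108]
bowlrim [0.531 0.047 0.063]
cuprim [0.511 0.335 0.093]
gblue [0.357 0.138 0.03 ]
gpur [ 0.362 -0.132  0.03 ]
whis [0.752 0.155 0.03 ]
tin [ 0.754 -0.169  0.045]
bottle [0.605 0.456 0.29 ] [0.606 0.444 0.29 ]
```

View pics/c0.png

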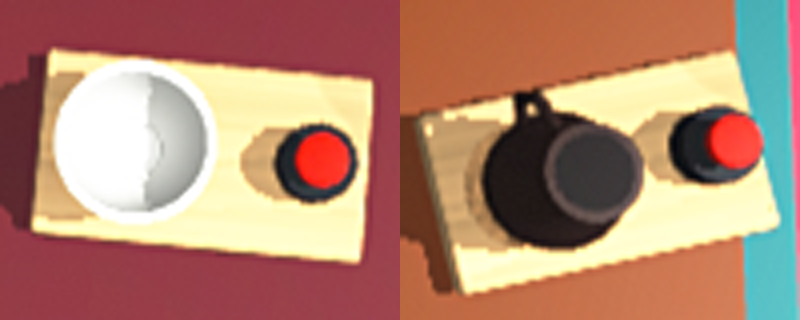

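The crop confirms the targets: the white bowl's cap centre is at about (376,254.5) and the dark jug's (has a handle) at about (508.8,245.2), each on its own board. I'll refine with a better mask and check against the board geometry.

Run:
```python
from h import *
g=pickle.load(open('pics/t0.pkl','rb'));s=pickle.load(open('pics/s0.pkl','rb'))
def red(g,u,v,w):
    p=g['pixels'].astype(int)[v-w:v+w,u-w:u+w]
    m=((p[...,0]>130)&(p[...,1]<.42*p[...,0])&(p[...,2]<.42*p[...,0])&(p[...,0]-p[...,1]>110)).astype(np.uint8)
    n,l,st,c=cv2.connectedComponentsWithStats(m); i=1+np.argmax(st[1:,4]); return c[i]+[u-w,v-w],st[i][2:]
for n,a,b,cor,ob,z in(('bowl',(376,254),(325,208),[(308,228),(388,234.5),(385,280),(303,272)],(329,249.5),.063),('jug',(508,245),(316,147),[(430,238.5),(507.5,223.5),(519,265.5),(440.5,283.5)],(474.5,253),.108)):
    c,st=red(g,*a,11);d,sd=red(s,*b,9)
    C=np.array([unproj(g,*q,.018) for q in cor])[:,:2]
    m=C.mean(0);ax=(C[1]+C[2]-C[0]-C[3]);ax/=np.linalg.norm(ax)
    P=unproj(g,*c,.055)[:2]
    print(n,c,st,'P',P,'from board',m+.06*ax,'axis',ax,'len',np.linalg.norm(C[1]-C[0]),np.linalg.norm(C[2]-C[1]),'obj',unproj(g,*ob,z)[:2],'boardobj',m-.04*ax)
    print(' side',d,sd,unproj(s,*d,.053)[:2],'expected px',proj(s,[*P,.055]))
R=cv2.Rodrigues(r.get_obs()['orientation'])[0];print(R.round(3))
```

```text
bowl [375.16326531 254.52380952] [ 13  14 147] P [ 0.52426957 -0.05210963] from board [ 0.52444003 -0.05379243] axis [-0.06999673 -0.99754722] len 0.1760750429084823 0.09980675584815935 obj [0.53215367 0.04510425] boardobj [0.5314397  0.04596229]
 side [324.03703704 204.59259259] [10  7 27] [ 0.52457454 -0.05004078] expected px [[324.1412392  203.58745532]]
jug [508.20863309 244.9352518 ] [ 13  13 139] P [ 0.55002062 -0.33336515] from board [ 0.54947235 -0.33363281] axis [ 0.22351944 -0.97469947] len 0.17626532480176924 0.09502673645241072 obj [ 0.52633935 -0.24132128] boardobj [ 0.5271204  -0.23616286]
 side [316.1 144.7] [ 8  5 30] [ 0.55079147 -0.33675585] expected px [[316.31709093 144.82263129]]
[[ 0.965  0.262 -0.001]
 [ 0.262 -0.965  0.002]
 [-0.    -0.002 -1.   ]]
```

The estimates agree within about 2 mm, except the side view of the jug cap's y (3 mm). Bowl cap is at (0.524,-0.052), jug cap at (0.550,-0.334). Moving at height with the fingers shut, toward the jug's marker.

send_rows([
  [0,0.1,-0.046,0,0,0,0],
  [0,0.25,-0.115,0,0,0,0],
  [0,0.4,-0.184,0,0,0,0],
  [0,0.55,-0.255,0,0,0,0],
  [0,0.7,-0.325,0,0,0,0],
  [0,0.85,-0.395,0,0,0,0],
  [0,0.985,-0.462,0,0,0,0],
])

```text
clock: 0.68
tcp_pos: [0.3023, -0.5445, 0.2419]
orientation: [-3.113, -0.416, 0.0]
contact_force: [0.0, -0.5, -0.3]
grip_width: 0.0004
```

send_rows([
  [0,0.1,-0.046,0,0,0,0],
  [0,0.25,-0.115,0,0,0,0],
  [0,0.4,-0.184,0,0,0,0],
  [0,0.55,-0.255,0,0,0,0],
  [0,0.7,-0.325,0,0,0,0],
  [0,0.85,-0.395,0,0,0,0],
  [0,0.985,-0.462,0,0,0,0],
])

```text
clock: 1.27
tcp_pos: [0.4266, -0.439, 0.2419]
orientation: [-3.113, -0.416, 0.0]
contact_force: [-0.3, -0.3, 0.3]
grip_width: -0.0001
```

send_rows([
  [0,0.1,-0.046,0,0,0,0],
  [0,0.25,-0.115,0,0,0,0],
  [0,0.4,-0.184,0,0,0,0],
  [0,0.55,-0.255,0,0,0,0],
  [0,0.7,-0.325,0,0,0,0],
  [0,0.85,-0.395,0,0,0,0],
  [0,0.985,-0.462,0,0,0,0],
  [0,0.985,-0.462,0,0,0,0],
  [0,0.985,-0.462,0,0,0,0],
])

```text
clock: 2.02
tcp_pos: [0.551, -0.333, 0.2417]
orientation: [-3.112, -0.42, 0.001]
contact_force: [-0.2, 0.3, -0.7]
grip_width: 0.0001
```

send_rows([
  [0,0,0,0.1,0,0,0],
  [0,0,0,0.25,0,0,0],
  [0,0,0,0.4,0,0,0],
  [0,0,0,0.55,0,0,0],
  [0,0,0,0.7,0,0,0],
  [0,0,0,0.85,0,0,0],
  [0,0,0,0.95,0,0,0],
  [0,0,0,1,0,0,0],
  [0,0,0,1,0,0,0],
  [0,0,0,1,0,0,0],
])

```text
clock: 2.85
tcp_pos: [0.5496, -0.3357, 0.0925]
orientation: [3.114, 0.413, -0.001]
contact_force: [0.8, -0.9, -0.4]
grip_width: 0.0003
```

Run:
```python
from h import *
g=grab('top','t1');s=grab('side','s1')
A=cv2.resize(g['pixels'][190:290,430:530,::-1],(400,400),interpolation=2);B=cv2.resize(s['pixels'][100:200,265:365,::-1],(400,400),interpolation=2)
cv2.imwrite('pics/c1.png',np.hstack([A,B]));o=r.get_obs();print(o['tcp_pos'],o['contact_force'],o['joints'])
```

```text
[ 0.55061509 -0.3356696   0.09367456] [-0.02963456 -0.32359074 -0.01561058] [ 0.53635716  0.59204343 -0.11818505  1.74223413  0.0913926   0.81048883
 -0.9313918 ]
```

View pics/c1.png

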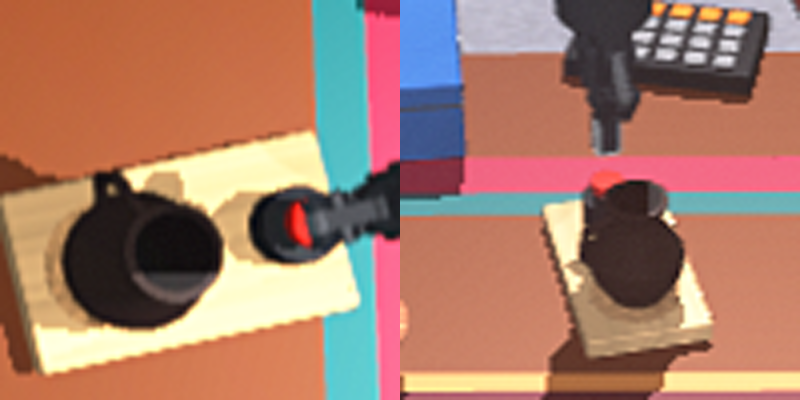

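The closed fingertips hang over the jug's red cap: in the top crop the tip covers the cap at about (310,222), and in the side crop it is straight above it. I'll lower slowly and watch the force.

send_rows([
  [0,0,0,0.03,0,0,0],
  [0,0,0,0.06,0,0,0],
  [0,0,0,0.09,0,0,0],
  [0,0,0,0.11,0,0,0],
  [0,0,0,0.13,0,0,0],
  [0,0,0,0.14,0,0,0],
  [0,0,0,0.14,0,0,0],
  [0,0,0,0.14,0,0,0],
])

```text
clock: 3.62
tcp_pos: [0.5501, -0.3348, 0.0712]
orientation: [-3.114, -0.415, 0.0]
contact_force: [0.6, 0.3, -0.7]
grip_width: -0.0001
```

send_rows([
  [0,0,0,0.007,0,0,0],
  [0,0,0,0.014,0,0,0],
  [0,0,0,0.02,0,0,0],
  [0,0,0,0.027,0,0,0],
  [0,0,0,0.033,0,0,0],
  [0,0,0,0.04,0,0,0],
  [0,0,0,0.04,0,0,0],
])

```text
clock: 4.2
tcp_pos: [0.5501, -0.3348, 0.0654]
orientation: [3.114, 0.415, 0.0]
contact_force: [0.2, 0.3, 3.2]
grip_width: -0.0001
```

send_rows([
  [0,0,0,0.007,0,0,0],
  [0,0,0,0.014,0,0,0],
  [0,0,0,0.02,0,0,0],
  [0,0,0,0.027,0,0,0],
  [0,0,0,0.027,0,0,0],
])

```text
clock: 4.62
tcp_pos: [0.5501, -0.3349, 0.0611]
orientation: [3.114, 0.415, 0.0]
contact_force: [-0.9, 0.2, 1.6]
grip_width: 0.0003
```

send_rows([
  [0,0,0,0.007,0,0,0],
  [0,0,0,0.013,0,0,0],
  [0,0,0,0.02,0,0,0],
  [0,0,0,0.027,0,0,0],
  [0,0,0,0.03,0,0,0],
  [0,0,0,0.03,0,0,0],
])

```text
clock: 5.12
tcp_pos: [0.5501, -0.3349, 0.0566]
orientation: [3.114, 0.415, 0.0]
contact_force: [1.0, 0.5, 2.0]
grip_width: -0.0
```

send_rows([
  [0,0,0,0.003,0,0,0],
  [0,0,0,0.007,0,0,0],
  [0,0,0,0.007,0,0,0],
])

```text
clock: 5.37
tcp_pos: [0.5501, -0.3349, 0.0557]
orientation: [3.114, 0.415, 0.0]
contact_force: [-1.0, -0.1, 2.0]
grip_width: -0.0
```

send_rows([
  [0,0,0,0.003,0,0,0],
  [0,0,0,0.007,0,0,0],
  [0,0,0,0.007,0,0,0],
])

```text
clock: 5.62
tcp_pos: [0.5501, -0.3349, 0.0551]
orientation: [3.114, 0.415, 0.0]
contact_force: [-1.2, 1.8, 7.0]
grip_width: -0.0
```

send_rows([
  [0,0,0,0.003,0,0,0],
  [0,0,0,0.003,0,0,0],
])

```text
clock: 5.78
tcp_pos: [0.5501, -0.3349, 0.0551]
orientation: [3.114, 0.414, 0.0]
contact_force: [-2.0, 2.0, 10.5]
grip_width: -0.0002
```

The cap is at its hard stop: TCP z has stopped changing at 0.0551 and the force rose to 10.5 N. Lifting, then going to the bowl marker.

send_rows([
  [0,0,0,-0.02,0,0,0],
  [0,0,0,-0.07,0,0,0],
  [0,0,0,-0.2,0,0,0],
  [0,0,0,-0.35,0,0,0],
  [0,0,0,-0.5,0,0,0],
  [0,0,0,-0.65,0,0,0],
  [0,0,0,-0.8,0,0,0],
  [0,0,0,-0.93,0,0,0],
  [0,0,0,-1,0,0,0],
  [0,0,0,-1,0,0,0],
])

```text
clock: 6.62
tcp_pos: [0.5514, -0.3355, 0.207]
orientation: [3.111, 0.414, 0.006]
contact_force: [0.2, -0.1, -0.2]
grip_width: -0.0002
```

send_rows([
  [0,0.017,-0.1,0,0,0,0],
  [0,0.044,-0.25,0,0,0,0],
  [0,0.07,-0.4,0,0,0,0],
  [0,0.096,-0.55,0,0,0,0],
  [0,0.122,-0.7,0,0,0,0],
  [0,0.148,-0.85,0,0,0,0],
  [0,0.163,-0.933,0,0,0,0],
])

```text
clock: 7.2
tcp_pos: [0.5357, -0.1889, 0.2024]
orientation: [-3.111, -0.42, 0.005]
contact_force: [0.2, 0.9, 0.1]
grip_width: 0.0001
```

send_rows([
  [0,0.017,-0.1,0,0,0,0],
  [0,0.044,-0.25,0,0,0,0],
  [0,0.07,-0.4,0,0,0,0],
  [0,0.096,-0.55,0,0,0,0],
  [0,0.122,-0.7,0,0,0,0],
  [0,0.148,-0.85,0,0,0,0],
  [0,0.163,-0.933,0,0,0,0],
  [0,0.163,-0.933,0,0,0,0],
  [0,0.163,-0.933,0,0,0,0],
])

```text
clock: 7.95
tcp_pos: [0.5234, -0.0515, 0.2034]
orientation: [-3.114, -0.417, 0.002]
contact_force: [0.8, 0.0, -0.4]
grip_width: 0.0
```

Run:
```python
from h import *
g=grab('top','t2')
A=cv2.resize(g['pixels'][190:290,290:530,::-1],None,fx=3,fy=3,interpolation=2)
cv2.imwrite('pics/c2.png',A);o=r.get_obs();print(o['tcp_pos'],o['joints'])
R=cv2.Rodrigues(o['orientation'])[0];print((R.T@(np.array([.524,-.052,o['tcp_pos'][2]])-o['tcp_pos'])/.15).round(3))
```

```text
[ 0.52353736 -0.0526116   0.20347878] [ 0.18400793  0.29054745 -0.24169771  1.93618549  0.08651842  0.92593723
 -1.40636127]
[ 0.004 -0.003 -0.   ]
```

View pics/c2.png

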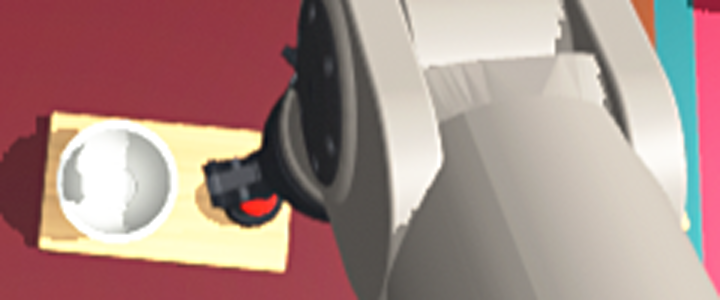

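The picture shows a grey finger piece at about (367,252) in full-image pixels, left of the bowl's cap at (376,258), while I expected it further right. I'll project the tip and look from the side before descending.

Run:
```python
from h import *
g=pickle.load(open('pics/t2.pkl','rb'));s=grab('side','s2')
o=r.get_obs();p=o['tcp_pos'];R=cv2.Rodrigues(o['orientation'])[0]
pts=[p+R[:,2]*d for d in(.011,0,-.03,-.06)]
print(proj(g,pts).round(0).tolist(),proj(s,pts).round(0).tolist(),'capside',proj(s,[.524,-.052,.056]))
A=cv2.resize(g['pixels'][200:290,320:420,::-1],(400,360),interpolation=2);B=cv2.resize(s['pixels'][140:230,275:375,::-1],(400,360),interpolation=2)
cv2.imwrite('pics/c3.png',np.hstack([A,B]))
```

```text
[[387.0, 248.0], [388.0, 248.0], [391.0, 246.0], [395.0, 244.0]] [[324.0, 165.0], [324.0, 162.0], [324.0, 153.0], [324.0, 144.0]] capside [[324.23346876 203.35345264]]
```

View pics/c3.png

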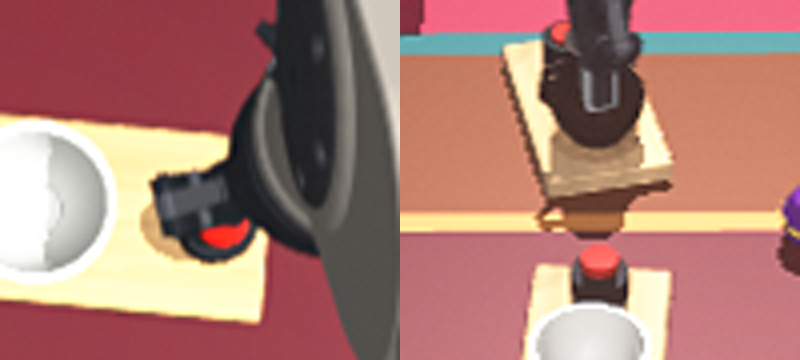

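The side view puts the tip at (325,167), matching the predicted (324,165), directly above the cap at (324,203). The grey piece in the top view projects to where the finger knuckle would be, about 50 mm to the side and 60 mm above the tip. So the aim is right. The red jug cap in the side view is also unoccluded. Descending.

send_rows([
  [0,0,0,0.1,0,0,0],
  [0,0,0,0.25,0,0,0],
  [0,0,0,0.4,0,0,0],
  [0,0,0,0.55,0,0,0],
  [0,0,0,0.68,0,0,0],
  [0,0,0,0.76,0,0,0],
  [0,0,0,0.8,0,0,0],
  [0,0,0,0.82,0,0,0],
  [0,0,0,0.84,0,0,0],
  [0,0,0,0.86,0,0,0],
  [0,0,0,0.86,0,0,0],
  [0,0,0,0.86,0,0,0],
])

```text
clock: 9.05
tcp_pos: [0.5244, -0.052, 0.0757]
orientation: [3.114, 0.415, 0.001]
contact_force: [-0.3, -1.0, -1.2]
grip_width: -0.0003
```

send_rows([
  [0,0,0,0.007,0,0,0],
  [0,0,0,0.014,0,0,0],
  [0,0,0,0.02,0,0,0],
  [0,0,0,0.027,0,0,0],
  [0,0,0,0.033,0,0,0],
  [0,0,0,0.04,0,0,0],
  [0,0,0,0.047,0,0,0],
  [0,0,0,0.054,0,0,0],
  [0,0,0,0.054,0,0,0],
])

```text
clock: 9.8
tcp_pos: [0.5239, -0.0519, 0.0669]
orientation: [-3.114, -0.415, 0.001]
contact_force: [0.4, -0.5, -0.4]
grip_width: -0.0
```

send_rows([
  [0,0,0,0.007,0,0,0],
  [0,0,0,0.014,0,0,0],
  [0,0,0,0.02,0,0,0],
  [0,0,0,0.027,0,0,0],
  [0,0,0,0.033,0,0,0],
  [0,0,0,0.04,0,0,0],
  [0,0,0,0.04,0,0,0],
])

```text
clock: 10.38
tcp_pos: [0.5241, -0.0519, 0.061]
orientation: [3.114, 0.415, 0.0]
contact_force: [0.2, 0.4, 2.4]
grip_width: 0.0004
```

send_rows([
  [0,0,0,0.005,0,0,0],
  [0,0,0,0.01,0,0,0],
  [0,0,0,0.015,0,0,0],
  [0,0,0,0.02,0,0,0],
  [0,0,0,0.025,0,0,0],
  [0,0,0,0.03,0,0,0],
  [0,0,0,0.03,0,0,0],
])

```text
clock: 10.97
tcp_pos: [0.5241, -0.0519, 0.0565]
orientation: [3.114, 0.415, 0.0]
contact_force: [0.4, -0.4, 2.4]
grip_width: -0.0002
```

send_rows([
  [0,0,0,0.003,0,0,0],
  [0,0,0,0.007,0,0,0],
  [0,0,0,0.01,0,0,0],
  [0,0,0,0.01,0,0,0],
])

```text
clock: 11.3
tcp_pos: [0.5241, -0.0519, 0.0551]
orientation: [3.114, 0.415, 0.0]
contact_force: [0.0, 0.1, 4.1]
grip_width: -0.0001
```

send_rows([
  [0,0,0,0.003,0,0,0],
  [0,0,0,0.003,0,0,0],
])

```text
clock: 11.47
tcp_pos: [0.5241, -0.0519, 0.0551]
orientation: [3.114, 0.415, 0.0]
contact_force: [-1.6, 0.7, 8.9]
grip_width: -0.0001
```

Same hard stop at TCP z 0.0551. Drawing back along the way I came.

send_rows([
  [0,0,0,-0.02,0,0,0],
  [0,0,0,-0.07,0,0,0],
  [0,0,0,-0.2,0,0,0],
  [0,0,0,-0.35,0,0,0],
  [0,0,0,-0.5,0,0,0],
  [0,0,0,-0.65,0,0,0],
  [0,0,0,-0.8,0,0,0],
  [0,0,0,-0.93,0,0,0],
  [0,0,0,-1,0,0,0],
  [0,0,0,-1,0,0,0],
])

```text
clock: 12.3
tcp_pos: [0.5253, -0.0519, 0.2071]
orientation: [3.113, 0.414, 0.007]
contact_force: [1.2, 0.2, -0.6]
grip_width: -0.0
```

send_rows([
  [0,-0.017,0.1,-0.02,0,0,0],
  [0,-0.044,0.25,-0.05,0,0,0],
  [0,-0.07,0.4,-0.1,0,0,0],
  [0,-0.096,0.55,-0.15,0,0,0],
  [0,-0.122,0.7,-0.2,0,0,0],
  [0,-0.148,0.85,-0.25,0,0,0],
  [0,-0.163,0.933,-0.25,0,0,0],
])

```text
clock: 12.88
tcp_pos: [0.5369, -0.1965, 0.242]
orientation: [3.114, 0.41, -0.0]
contact_force: [-0.1, -1.0, -0.1]
grip_width: -0.0
```

send_rows([
  [0,-0.017,0.1,0,0,0,0],
  [0,-0.044,0.25,0,0,0,0],
  [0,-0.07,0.4,0,0,0,0],
  [0,-0.096,0.55,0,0,0,0],
  [0,-0.122,0.7,0,0,0,0],
  [0,-0.148,0.85,0,0,0,0],
  [0,-0.163,0.933,0,0,0,0],
])

```text
clock: 13.47
tcp_pos: [0.5491, -0.3371, 0.2402]
orientation: [-3.114, -0.411, 0.004]
contact_force: [-0.6, -0.6, -0.5]
grip_width: 0.0003
```

send_rows([
  [0,-0.1,0.046,0,0,0,0],
  [0,-0.25,0.115,0,0,0,0],
  [0,-0.4,0.184,0,0,0,0],
  [0,-0.55,0.255,0,0,0,0],
  [0,-0.7,0.325,0,0,0,0],
  [0,-0.85,0.395,0,0,0,0],
  [0,-0.985,0.462,0,0,0,0],
])

```text
clock: 14.05
tcp_pos: [0.4243, -0.4402, 0.241]
orientation: [-3.113, -0.415, 0.002]
contact_force: [0.7, -0.5, -0.4]
grip_width: -0.0002
```

send_rows([
  [0,-0.1,0.046,0,0,0,0],
  [0,-0.25,0.115,0,0,0,0],
  [0,-0.4,0.184,0,0,0,0],
  [0,-0.55,0.255,0,0,0,0],
  [0,-0.7,0.325,0,0,0,0],
  [0,-0.85,0.395,0,0,0,0],
  [0,-0.985,0.462,0,0,0,0],
  [0,-0.985,0.462,0,0,0,0],
  [0,-0.985,0.462,0,0,0,0],
])

```text
clock: 14.8
tcp_pos: [0.2999, -0.546, 0.241]
orientation: [-3.113, -0.411, 0.001]
contact_force: [0.5, 0.8, 0.2]
grip_width: 0.0001
```

Run:
```python
from h import *
g=grab('top','t4');s=grab('side','s4');g0=pickle.load(open('pics/t0.pkl','rb'));s0=pickle.load(open('pics/s0.pkl','rb'))
up=lambda p:cv2.resize(p[:,:,::-1],(400,320),interpolation=2)
rows=[np.hstack([up(q['pixels'][y:y+h,x:x+w]) for q,x,y,w,h in((a,295,215,100,80),(a,425,210,100,80))]) for a in(g,)]
rows2=np.hstack([cv2.resize(q['pixels'][130:230,275:375,::-1],(280,280),interpolation=2) for q in(s0,s)]+[np.zeros((280,240,3),np.uint8)])
cv2.imwrite('pics/c4.png',np.vstack([rows[0],rows2]))
for P in([.524,-.052],[.5505,-.335]): print('up/down px',proj(g,[[*P,.056],[*P,.044]]).round(1).tolist(),proj(s,[[*P,.056],[*P,.044]]).round(1).tolist())
def red(g,u,v,w):
    p=g['pixels'].astype(int)[v-w:v+w,u-w:u+w]
    m=((p[...,0]>130)&(p[...,1]<.42*p[...,0])&(p[...,2]<.42*p[...,0])&(p[...,0]-p[...,1]>110))
    y,x=np.nonzero(m);return x.mean()+u-w,y.mean()+v-w,len(x)
for b in((325,208),(316,147),(323,289)): print('side',red(s0,*b,9),red(s,*b,9))
for b in((376,254),(508,245),(236,250)): print('top',red(g0,*b,11),red(g,*b,11))
d=np.abs(g['pixels'].astype(int)-g0['pixels']).sum(2)>60
n,l,st,c=cv2.connectedComponentsWithStats(d.astype(np.uint8));print([x.tolist() for x in st[1:] if x[4]>25])
print(r.get_obs()['tcp_pos'],r.get_obs()['clock'])
```

```text
up/down px [[375.2, 254.6], [374.3, 255.1]] [[324.2, 203.4], [324.3, 206.5]]
up/down px [[509.2, 244.7], [506.6, 245.3]] [[316.2, 144.3], [316.2, 147.3]]
side (np.float64(324.037037037037), np.float64(204.59259259259258), 27) (np.float64(324.2962962962963), np.float64(206.85185185185185), 27)
side (np.float64(316.1), np.float64(144.7), 30) (np.float64(314.53333333333336), np.float64(147.53333333333333), 15)
side (np.float64(322.40909090909093), np.float64(286.8181818181818), 22) (np.float64(322.375), np.float64(286.9166666666667), 24)
top (np.float64(375.16326530612247), np.float64(254.52380952380952), 147) (np.float64(374.59574468085106), np.float64(254.87943262411346), 141)
top (np.float64(508.2086330935251), np.float64(244.93525179856115), 139) (np.float64(506.02797202797206), np.float64(245.3776223776224), 143)
top (np.float64(234.14473684210526), np.float64(249.69736842105266), 152) (np.float64(234.11111111111111), np.float64(249.66666666666669), 153)
[[496, 239, 13, 14, 93], [507, 238, 9, 14, 46], [366, 249, 9, 13, 31], [105, 326, 481, 154, 28809]]
[ 0.30228554 -0.54462671  0.24133721] 14.9
```

View pics/c4.png

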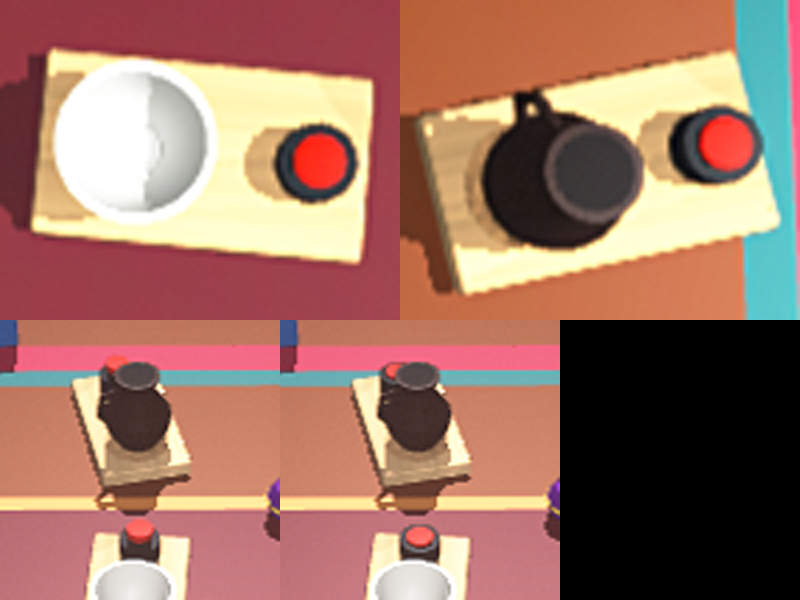

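Both caps now sit down in their collars: their pixels match the prediction for z = 44 mm. Jug and bowl are unchanged in the image, as is the cup's marker. Only the arm and its shadow differ elsewhere.

```bash
python3 -c "
from bench import r
print(r.hand_in())"
```

```text
the job is handed in; nothing more can be done
None
```

I pressed the sold markers on the jug's and the bowl's boards down to their hard stops with the shut fingertips. Then I drew back clear and handed the job in; the clock read about 15 s, and no verdict was reported.

**Press:** both times the tool stopped at the same height (TCP z 0.0551 m). The last force readings were about 10.5 N on the jug's marker and 8.9 N on the bowl's, well under the 35 N limit.

**Last camera check:**
- Both caps appear sunk in their collars. They lie about where a fully pressed cap should appear; the jug's is partly hidden in the side view.
- The cup's marker has not moved.
- Before-and-after top views differ only at the two pressed caps and in the arm and its shadow; the strip that includes the shadow also reaches the gourds and the small cup, so I did not check those separately.

**Disagreements:** the first side-view estimate of the jug cap was about 3 mm off the top view. Over the bowl's marker, a finger knuckle in the top view made the fingers look misaligned. A side picture showed the aim was right, and no check failed.

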